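# Seat a fresh filter tube in the push-fit port of the water filter

### The job

Take the fresh water filter tube, the white one with the blue band, out of the wooden draining stand and push it foot first into the blue port of the water filter base, past the rubber seal, until it stands fully home on the bottom; then let go of it. The port sits off-centre in the base, so feel or look for its hole, and press firmly but do not ram the tube against the bottom. Leave the old brown tube in the stand and everything else where it is.

Things in the scene. Friction and masses are not known exactly. Their poses are not given: they have to be found in the camera images.
- fresh_center (a point): Centre (half-way up) of the fresh filter tube: rigid, round, upright, 32 mm diameter, 140 mm long, about 0.18 kg, white, top 16 mm blue, a thin blue line 85 mm above its foot. z points along it to its top, 70 mm above here; its yaw is meaningless. Grip it 20 to 45 mm above this point, so that the gripper clears the tube's top and, when the tube is home, the base.
- fresh_foot (a point): Centre of the fresh tube's flat foot, 70 mm below its centre. The lowest 6 mm taper from 32 mm diameter to 27 mm at the foot.
- spent_center (a point): Centre of the old filter tube: same size and shape, brown with a black band. It stands in the other hole of the stand and stays there.
- stand: Fixed wooden draining stand, 80 mm (its x) by 200 mm (its y) by 30 mm tall, origin under its centre. Two round holes of 36 mm, 20 mm deep, at y = -55 and +55 mm; either may hold the fresh tube, upright, foot 10 mm above the counter.
- base: Fixed white water filter base, 150 mm (its x) by 130 mm (its y) by 58 mm tall, origin under its centre on the counter, z up. A round well of 81 mm diameter at its centre holds the blue port, a collar with 58 mm outside diameter and a hole of about 34.6 mm (some 1.3 mm play round the tube).
- well_top (a point): Centre of the base's well, level with the port's flat rim, 65 mm above the counter (7 mm above the housing). The port's upright hole, which has no lead-in, has its axis 6 to 10 mm away from this point, in any direction: where exactly is not measured and must be felt or seen. The port does not give way.
- well_bottom (a point): Centre of the well's hard flat bottom, 15 mm above the counter, 50 mm below the rim. A tube that is fully home stands on it. On the way, 22 mm above this bottom, a springy seal narrows the hole to about 27.6 mm: it resists by roughly 6 to 20 N while the tube's taper passes, then drags a little. Over about 80 N on the bottom would crack it.
- sugar_bowl: White ceramic sugar bowl with its lid, 100 mm diameter, 109 mm tall, origin under its centre. Leave alone.
- jar: Empty glass jar, 64 mm diameter, 100 mm tall, origin under its centre. Leave alone.
- mug: Blue mug, 84 mm diameter, 95 mm tall, origin under its centre. Leave alone.
There are look-alikes about, which are no part of the job. Of the things shaped like the base, the white one is meant.

How it is judged:
On the way, in this order (a step that is already met when the one before it is completed fails the run):
1. the fresh tube is lifted clear of the stand (height (world z) of fresh_foot above 0.045 m), for 0.1 s.
2. the fresh tube stands on the bottom of the port (z of fresh_foot in the frame of base below 0.0172 m and horizontal distance between fresh_foot and base below 0.014 m and angle between fresh_center's own z axis and vertical below 0.08 rad), for 0.2 s.
At the end, for the whole second after the job is handed in: The fresh tube stands upright (within 0.08 rad) in the port, its foot at most 2.2 mm above the bottom and within 14 mm of the base's axis, released and at rest; the old tube is upright in the stand, and it and the other loose things are within 20 mm of their starts (all of step 2 and linear speed of fresh below 0.01 m/s and distance of each of spent_center, sugar_bowl, jar, mug from where it was at the start of the episode below 0.02 m and angle between spent_center's own z axis and vertical below 0.2 rad); the robot touches nothing.
It fails at once if the tube is rammed against the bottom of the base (over 80 N) (contact force between fresh and base above 80 N).
It fails at once if the old brown filter is knocked from its place (over 40 mm) (distance of spent_center from where it was at the start of the episode above 0.04 m).
It fails at once if another thing on the counter is knocked from its place (over 40 mm) (distance of any of sugar_bowl, jar, mug from where it was at the start of the episode above 0.04 m).
It also fails if it takes over 64 s, if anything falls off the work surface, if the arm or the gripper's body presses on something with over 40 N, if the wrist force passes 120 N, or if a joint passes its speed limit or range.

### The arm

A 6-joint arm with a two-finger parallel gripper is mounted at the origin on the work surface. World frame = base frame: x ahead of the robot, y to its left, z up, the work surface at z = 0. Lengths are in m, angles in rad, forces in N, time in s.
With the tool pointing down it reaches from about 0.425 to 0.95 m from the base axis. Payload 3.5 kg.
Tool frame: the origin (TCP) lies midway between the tips of the shut fingers; the grasp point (between the pads) lies 19 mm behind it (r.grasp_offset is the distance from the TCP to the grasp point, in m); z points along the fingers, y is the line along which they close (so a half turn about z gives the same grasp; the last joint's range is limited). The gripper opens to 85 mm and grips with 20 to 120 N. Pads are 22 mm wide; open, the fingers measure 114 mm over their backs; the gripper's body (76 mm by 85 mm) begins 54 mm behind the grasp point. The pads swing forward as they close: fully open they stand 13 mm farther back than shut.
Start: joints at [1.098, 0.286, 1.577, -0, 1.279, -0.15], TCP at [0.214, 0.64, 0.231] pointing down, gripper open.
Joint ranges: [-2.77, 2.77], [-0.9, 2.22], [0.21, 2.48], [-1.53, 4.67], [0.24, 2.81], [-2.84, 2.84]. Speed limits (rad/s): [2.79, 2.79, 3.14, 3.14, 3.14, 3.14].

### API

Orientations are given as a unit quaternion [x, y, z, w].
In Python, from workcell import r gives the robot as it stands.
- The arm moves only by the tool send_rows, never from a script. Its arguments are lists of equal length, an entry for each row: "travel": the shift along the world's x, y, z in units of 30 mm (1.0 is 30 mm), a list of three; "twist": the turn about the world's z in rad. In form: {"travel": [[tx, ty, tz], ...], "twist": [twist, ...]}. A call has 1 to 5 rows; each row shifts and turns the commanded pose from where the row before left it; what a row does not reach is not made up. A row lasts 1/12 s, in which the tool goes at most 41.7 mm and 7.16 degrees, less where a joint would pass 70% of its speed; a pose out of reach is approached as far as the arm can. A call is refused whole if a number of a shift passes 1 or a number of a turn 0.125, either way. A call with a gripper value outside its range is refused whole. "fingers" is the finger opening in mm, from 0 to 85.4, set as the call begins (left out, the last holds). The fingers move at their own pace and stop on an object; "newtons" is the grip in N (left out, the last holds). Time passes only in rows, so rows that do not move let the fingers close. It gives the time, the measured TCP pose, the force, the opening and the grip force at its end, in the units of the state.
- r.get_obs(): the state, without advancing time (a new reading comes with each control period).
- r.get_image(name): name is "scene" or "top" or "wrist"; returns a dict with "pixels" (480x640x3 uint8, red, green, blue), "camera_matrix" (3x3 intrinsics, pixels), "xyz" and "rotation" of the camera in the world. Camera axes: x right, y up, looking along -z (the intrinsics and any distortion apply to the point x, -y, -z); pixel columns grow to the right and rows downward; lengths in m; the calibration is good to about 2 mm. A picture is of the moment at which its call begins. There is no depth.
- r.close_job(): hands the job in; it is judged then, once.
Trained networks look in a picture, given as the dict that the camera call returned (one of the last four; its "shot" number tells which), for a name from the list of things; names that differ only in an ending like _2 or _b are one class to them, and where a whole thing is asked for, a point or a joint stands for the part that bears it (a point fixed in the world has none). Each returns a list of dicts, best first, with "p" (0 to 1); they miss things now and then, are a little off and sometimes report something else, mostly with a low value. They report only what shows in the picture. A call takes as long as a camera call. They do not tell look-alikes from the thing itself.
- r.look_for(thing, picture): "box" ([centre column, centre row, width, height] as shares, 0 to 1, of the picture: columns of its width, rows of its height, round what is visible of it).
- r.landmark_of(thing, picture): "centre" ([row, column] as shares, 0 to 1, of the picture: columns of its width, rows of its height: a listed point, or the origin of a listed thing).
The state is a dict: "clock": time; "q": joint angles; "dq": joint speeds; "joint_torque": joint torques, N m; "tool_pos": TCP position; "orientation": TCP orientation; "contact_force": force on the tool from outside, world axes, zero at the start; "ft_torque": the same for the moment, N m; "grip_width": opening from 0.0 (shut) to 1.0 (fully open); "gripper_force": force on a finger pad.
Only numpy, scipy, OpenCV 4.12 (cv2) and the standard library are available. Lean on these libraries where they do the work, as an engineer would, in place of code of your own. Each camera call takes 0.05 s, during which the arm holds its last target. There are 200 camera calls.

## Working session

There is one attempt and no reset: what is moved stays moved. The work goes in short steps, Python scripts to look and compute and a tool call to move; the robot and the scene stay as the last step left them, time stands still between calls to the robot, and variables do not carry over. Pictures are saved under pics/ and viewed, at most 10 in all, crops included, and the job is handed in when it is done.

Besides the shell and the picture viewer there is one more tool, called after "Request:" by a JSON object that holds its "fn" and its "kwargs". send_rows: Moves the arm, as the interface text tells. Its arguments: {"type":"object","properties":{"travel":{"type":"array"},"twist":{"type":"array"},"fingers":{"type":"number"},"newtons":{"type":"number"}},"required":["travel","twist"]}

```bash
mkdir -p pics
cat > h.py <<'E'
import numpy as np, cv2
from workcell import r
def save(p,n,box=None,s=1):
    im=p["pixels"][:,:,::-1]
    if box: im=im[box[1]:box[3],box[0]:box[2]]
    cv2.imwrite("pics/"+n,cv2.resize(np.ascontiguousarray(im),None,fx=s,fy=s,interpolation=cv2.INTER_CUBIC))
def ray(p,u,v):
    K=np.array(p["camera_matrix"]);d=np.linalg.solve(K,[u,v,1.]);d=np.array([d[0],-d[1],-d[2]])
    return np.array(p["xyz"]),np.array(p["rotation"])@d
def at_z(p,u,v,z):
    o,d=ray(p,u,v);return o+d*(z-o[2])/d[2]
def proj(p,X):
    c=np.array(p["rotation"]).T@(np.array(X)-np.array(p["xyz"]));k=np.array(p["camera_matrix"])@[c[0],-c[1],-c[2]];return k[:2]/k[2]
E
python3 - <<'E'
from h import *
o=r.get_obs();print(o["clock"],o["tool_pos"],o["orientation"],r.grasp_offset)
P={n:r.get_image(n) for n in("top","scene")}
a=np.hstack([P["top"]["pixels"],P["scene"]["pixels"]])
for n in P: save(P[n],n+".png",None,1.25)
for n,p in P.items():
    print(n,p["xyz"],p["rotation"],p["camera_matrix"],p.keys())
    for t,z in(("fresh_center",.08),("spent_center",.08),("well_top",.065),("stand",0),("base",0)):
        for d in r.landmark_of(t,p)[:3]:
            v,u=d["centre"][0]*480,d["centre"][1]*640
            print(t,round(d["p"],2),round(u),round(v),at_z(p,u,v,z).round(3))
E
```

```text
0.0 [0.21380254 0.63954336 0.22992326] [ 1.60704970e-01  9.87001757e-01 -1.15101190e-03 -3.47005641e-04] 0.0187
top [0.34326817 0.0957656  1.11105155] [ 0.05804474 -0.05821314 -0.70414466  0.70528174] [[486.99573443   0.         318.53507122]
 [  0.         486.99573443 236.54139788]
 [  0.           0.           1.        ]] dict_keys(['pixels', 'camera_matrix', 'xyz', 'rotation', 'shot'])Traceback (most recent call last):
  File "<stdin>", line 11, in <module>
  File "h.py", line 11, in at_z
    o,d=ray(p,u,v);return o+d*(z-o[2])/d[2]
        ~~~^^^^^^^
  File "h.py", line 9, in ray
    return np.array(p["xyz"]),np.array(p["rotation"])@d
                              ~~~~~~~~~~~~~~~~~~~~~~~^~
ValueError: matmul: Input operand 1 has a mismatch in its core dimension 0, with gufunc signature (n?,k),(k,m?)->(n?,m?) (size 3 is different from 4)
```

Rotation is a quaternion.

```bash
sed -i 's/np.array(p\["rotation"\])/R.from_quat(p["rotation"]).as_matrix()/; 1a from scipy.spatial.transform import Rotation as R' h.py
python3 - <<'E'
from h import *
P={n:r.get_image(n) for n in("top","scene")}
for n,p in P.items():
    print(n,p["xyz"])
    for t,z in(("fresh_center",.08),("spent_center",.08),("well_top",.065),("stand",0),("base",0),("mug",0),("jar",0),("sugar_bowl",0)):
        for d in r.landmark_of(t,p)[:3]:
            v,u=d["centre"][0]*480,d["centre"][1]*640
            print(t,round(d["p"],2),round(u),round(v),at_z(p,u,v,z).round(3))
E
```

```text
top [0.34326817 0.0957656  1.11105155]
fresh_center 0.75 224 211 [0.571 0.301 0.08 ]
spent_center 0.93 275 220 [0.551 0.19  0.08 ]
well_top 0.95 504 365 [ 0.247 -0.291  0.065]
well_top 0.94 342 312 [0.355 0.046 0.065]
well_top 0.82 434 241 [ 0.507 -0.155  0.065]
stand 0.94 254 226 [0.553 0.246 0.   ]
base 0.87 430 254 [ 0.487 -0.161  0.   ]
base 0.81 339 311 [0.357 0.049 0.   ]
base 0.64 494 362 [ 0.246 -0.294  0.   ]
mug 0.67 324 144 [0.752 0.084 0.   ]
sugar_bowl 0.86 396 137 [ 0.77  -0.089  0.   ]
scene [1.18768312 0.80392037 0.88732016]
fresh_center 0.96 382 312 [0.576 0.314 0.08 ]
spent_center 0.9 350 278 [0.554 0.196 0.08 ]
well_top 0.94 271 202 [ 0.499 -0.17   0.065]
well_top 0.81 367 221 [0.36  0.056 0.065]
well_top 0.65 319 155 [ 0.235 -0.28   0.065]
stand 0.87 358 317 [0.567 0.242 0.   ]
base 0.73 272 222 [ 0.501 -0.166  0.   ]
base 0.63 361 237 [0.359 0.038 0.   ]
base 0.6 248 317 [0.756 0.082 0.   ]
mug 0.92 253 315 [0.743 0.084 0.   ]
mug 0.68 375 332 [0.57  0.298 0.   ]
sugar_bowl 0.88 200 281 [ 0.776 -0.089  0.   ]
```

View pics/top.png

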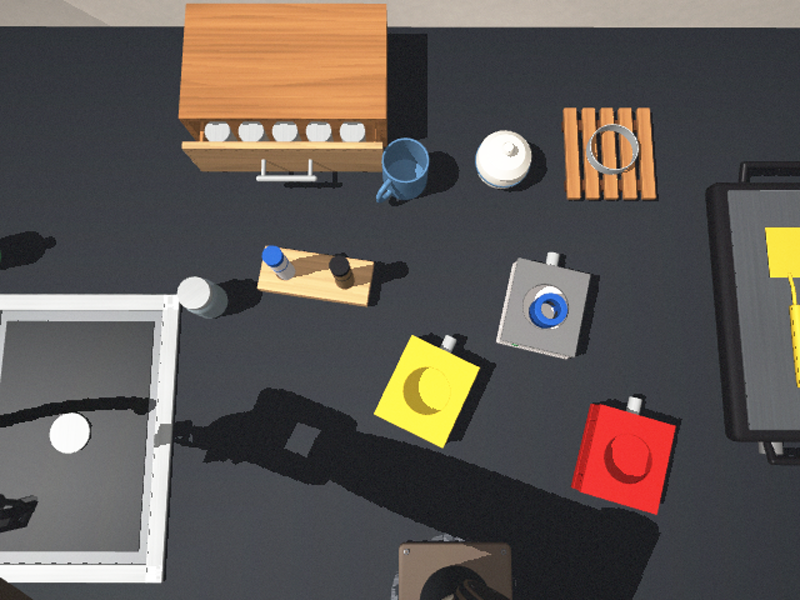

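View pics/scene.png

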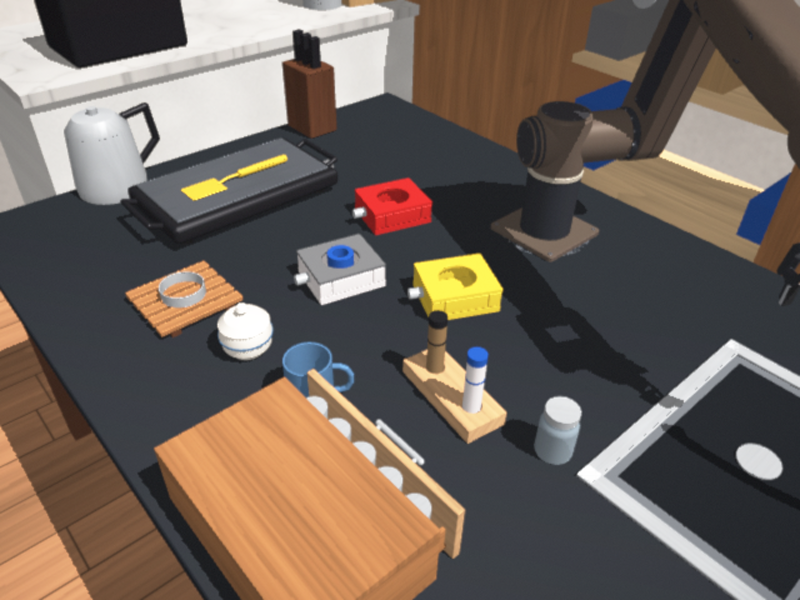

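The top picture (800x600) shows these candidates. Tubes: blue-capped white (275,257) and black-capped brown (342,270). Bases: white with grey lid and blue port (545,308), yellow (428,390), red (628,458). I choose the blue-capped tube and the white base. The jar at (202,297) is close to the tube, so I'll close the fingers across the stand.

Run:
```python
from h import *
p=r.get_image("top")
hsv=cv2.cvtColor(p["pixels"],cv2.COLOR_RGB2HSV)
m=((hsv[...,0]>100)&(hsv[...,0]<125)&(hsv[...,1]>170)&(hsv[...,2]>70)).astype(np.uint8)
for name,b in(("cap",(205,190,240,235)),("ring",(400,215,475,285))):
    s=np.zeros_like(m);s[b[1]:b[3],b[0]:b[2]]=m[b[1]:b[3],b[0]:b[2]]
    c=max(cv2.findContours(s,cv2.RETR_EXTERNAL,cv2.CHAIN_APPROX_NONE)[0],key=len)
    e=cv2.fitEllipse(c);print(name,e,at_z(p,*e[0],.142 if name=="cap" else .065))
for t,X in(("tube top",(0.571,.301,.15)),):print(proj(p,X))
a=p["pixels"][185:245,195:295];b=p["pixels"][205:295,380:480]
f=lambda x:cv2.resize(x[:,:,::-1],(400,int(x.shape[0]*4)),interpolation=cv2.INTER_CUBIC)
cv2.imwrite("pics/crop.png",np.vstack([f(a),f(b)])[:600])
```

```text
cap ((217.78179931640625, 204.46957397460938), (14.884370803833008, 16.64698028564453), 127.10246276855469) [0.57019092 0.30123    0.142     ]
ring ((438.29388427734375, 248.18431091308594), (25.207082748413086, 29.523576736450195), 64.73965454101562) [ 0.49184747 -0.16414113  0.065     ]
[217.10417733 203.17486905]
```

View pics/crop.png

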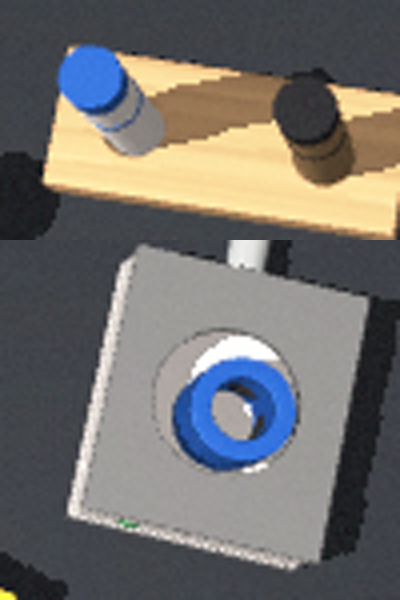

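Request:
{"fn": "send_rows", "kwargs": {"travel": [[0.8, -0.6, 0.6], [0.8, -0.6, 0.6], [0.8, -0.6, 0.2], [0.8, -0.6, 0], [0.8, -0.6, 0]], "twist": [-0.12, -0.12, -0.12, -0.12, -0.12], "fingers": 85}}

```text
clock: 1.52
tool_pos: [0.3353, 0.5496, 0.2747]
orientation: [0.448, 0.894, 0.001, 0.0]
contact_force: [-0.4, 0.2, 0.3]
grip_width: 0.994
gripper_force: 0.0
```

The crop confirms both choices: blue-capped white tube in the left hole at about (90,78), and the blue port in the white base with its rim centre at about (244,410). I'll continue the approach.

Request:
{"fn": "send_rows", "kwargs": {"travel": [[0.9, -0.9, 0], [0.9, -0.9, 0], [0.9, -0.9, 0], [0.9, -0.9, 0], [0.9, -0.9, 0]], "twist": [-0.117, -0.117, -0.117, -0.117, -0.117]}}

```text
clock: 1.93
tool_pos: [0.4701, 0.4137, 0.2735]
orientation: [0.687, 0.727, 0.0, 0.0]
contact_force: [-0.1, 0.4, 0.0]
grip_width: 0.996
gripper_force: 0.0
```

Request:
{"fn": "send_rows", "kwargs": {"travel": [[0.9, -0.95, 0], [0.9, -0.95, 0], [0.8, -0.95, 0], [0.8, -0.95, 0], [0, 0, 0]], "twist": [-0.117, -0.117, 0, 0, 0]}}

```text
clock: 2.35
tool_pos: [0.575, 0.2958, 0.2732]
orientation: [0.767, 0.642, -0.0, 0.002]
contact_force: [0.5, -0.2, 0.3]
grip_width: 0.999
gripper_force: 0.0
```

Run:
```python
from h import *
o=r.get_obs();print(o["tool_pos"],R.from_quat(o["orientation"]).as_matrix()[:,1])
p=r.get_image("wrist");save(p,"w1.png");print(p["xyz"],p["rotation"])
for z in(.15,.08,.01):print(z,proj(p,(.571,.301,z)))
for t in("fresh_center","spent_center"):
    for d in r.landmark_of(t,p)[:2]:
        v,u=d["centre"][0]*480,d["centre"][1]*640;print(t,d["p"],u,v,at_z(p,u,v,.08))
```

```text
[0.57501907 0.29582758 0.27320027] [ 0.98430655 -0.17645126  0.00236131]
[0.5887066  0.36996085 0.41550336] [-0.14779841  0.01193329 -0.08798194  0.98502406]
0.15 [308.05053348 225.27062939]
0.08 [309.57229529 203.43848788]
0.01 [310.59543629 188.7598706 ]
fresh_center 0.81 308.032 201.024 [0.57011586 0.30322626 0.08      ]
fresh_center 0.33 315.392 238.176 [0.57039712 0.27054916 0.08      ]
spent_center 0.91 310.08 317.71200000000005 [0.55231612 0.1975249  0.08      ]
```

View pics/w1.png

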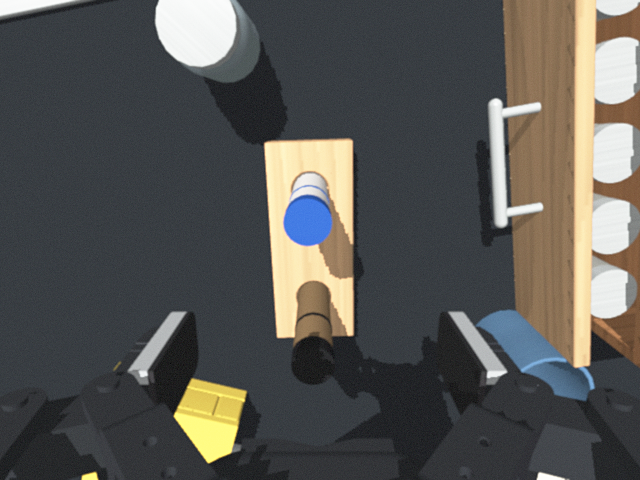

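The wrist picture shows the blue cap at (308,220), 5 px above the prediction, so y is about 0.303. The neighbours are clear of the fingers, so I'm going down.

Request:
{"fn": "send_rows", "kwargs": {"travel": [[-0.15, 0.24, -0.9], [0, 0, -0.9], [0, 0, -0.9], [0, 0, -0.9], [0, 0, -0.5]], "twist": [0, 0, 0, 0, 0]}}

```text
clock: 2.92
tool_pos: [0.5635, 0.3095, 0.1466]
orientation: [0.764, 0.645, -0.002, -0.001]
contact_force: [-0.6, -0.3, -0.1]
grip_width: 0.994
gripper_force: 0.0
```

Request:
{"fn": "send_rows", "kwargs": {"travel": [[0, 0, -0.7], [0, 0, -0.7], [0, 0, -0.5], [0, 0, 0], [0, 0, 0]], "twist": [0, 0, 0, 0, 0]}}

```text
clock: 3.33
tool_pos: [0.565, 0.3094, 0.0925]
orientation: [0.764, 0.645, -0.001, -0.0]
contact_force: [-0.2, 0.9, -0.1]
grip_width: 0.997
gripper_force: 0.0
```

Request:
{"fn": "send_rows", "kwargs": {"travel": [[0, 0, 0], [0, 0, 0], [0, 0, 0], [0, 0, 0], [0, 0, 0]], "twist": [0, 0, 0, 0, 0], "fingers": 24, "newtons": 60}}

```text
clock: 3.75
tool_pos: [0.5675, 0.3086, 0.0948]
orientation: [0.765, 0.644, 0.001, 0.001]
contact_force: [0.3, -0.1, 2.7]
grip_width: 0.36
gripper_force: 56.2
```

Request:
{"fn": "send_rows", "kwargs": {"travel": [[0, 0, 0], [0, 0, 0], [0, 0, 0], [0, 0, 0], [0, 0, 0]], "twist": [0, 0, 0, 0, 0]}}

```text
clock: 4.17
tool_pos: [0.5675, 0.3086, 0.0947]
orientation: [0.765, 0.644, 0.001, 0.0]
contact_force: [-0.2, 0.4, 5.9]
grip_width: 0.359
gripper_force: 56.6
```

Request:
{"fn": "send_rows", "kwargs": {"travel": [[0, 0, 0.5], [0, 0, 0.9], [0, 0, 1], [0, 0, 1], [0, 0, 1]], "twist": [0, 0, 0, 0, 0]}}

```text
clock: 4.58
tool_pos: [0.5654, 0.3079, 0.2245]
orientation: [0.765, 0.644, -0.002, -0.001]
contact_force: [0.3, 1.0, -1.6]
grip_width: 0.357
gripper_force: 57.6
```

Request:
{"fn": "send_rows", "kwargs": {"travel": [[0, 0, 1], [0, 0, 0.6], [-0.1, -0.5, 0], [-0.2, -1, 0], [-0.2, -1, 0]], "twist": [0, 0, 0, 0, 0]}}

```text
clock: 5.0
tool_pos: [0.55, 0.2322, 0.2708]
orientation: [0.764, 0.645, -0.002, -0.001]
contact_force: [1.2, -1.1, -1.6]
grip_width: 0.356
gripper_force: 57.6
```

Request:
{"fn": "send_rows", "kwargs": {"travel": [[-0.2, -1, 0], [-0.2, -1, 0], [-0.2, -1, 0], [-0.2, -1, 0], [-0.2, -1, 0]], "twist": [0, 0, 0, 0, 0]}}

```text
clock: 5.42
tool_pos: [0.5193, 0.0814, 0.2701]
orientation: [0.765, 0.644, -0.002, -0.002]
contact_force: [0.9, -1.4, -1.6]
grip_width: 0.364
gripper_force: 57.6
```

Request:
{"fn": "send_rows", "kwargs": {"travel": [[-0.2, -1, 0], [-0.2, -1, 0], [-0.2, -1, 0], [-0.2, -0.5, 0], [0, 0, 0]], "twist": [0, 0, 0, 0, 0]}}

```text
clock: 5.83
tool_pos: [0.4951, -0.0245, 0.2704]
orientation: [0.766, 0.642, -0.002, -0.002]
contact_force: [0.4, -0.4, -1.5]
grip_width: 0.358
gripper_force: 57.6
```

Run:
```python
from h import *
o=r.get_obs();print(o["tool_pos"],R.from_quat(o["orientation"]).as_matrix().round(4),o["contact_force"],o["gripper_force"])
p=r.get_image("wrist");save(p,"w2.png");print(p["xyz"],p["camera_matrix"])
for z in(.065,):print(z,proj(p,(.49,-.164,z)))
for t in("fresh_center","well_top","fresh_foot"):
    for d in r.landmark_of(t,p)[:2]:
        v,u=d["centre"][0]*480,d["centre"][1]*640;print(t,d["p"],u,v,at_z(p,u,v,.065))
```

```text
[ 0.49513545 -0.02452783  0.27038018] [[ 1.745e-01  9.846e-01 -5.400e-03]
 [ 9.847e-01 -1.745e-01 -2.000e-04]
 [-1.100e-03 -5.300e-03 -1.000e+00]] [ 0.41973082 -0.4457575  -1.54465008] 57.61791944503784
[0.50974301 0.04931521 0.41276268] [[412.04109864   0.         316.89406685]
 [  0.         412.04109864 240.23926712]
 [  0.           0.           1.        ]]
0.065 [337.4132484  347.16638844]
fresh_center 0.7 315.712 310.79999999999995 [ 0.47627117 -0.12255308  0.065     ]
well_top 0.96 138.368 146.304 [0.35819613 0.05048276 0.065     ]
fresh_foot 0.77 318.016 258.384 [ 0.4873953  -0.07196726  0.065     ]
```

View pics/w2.png

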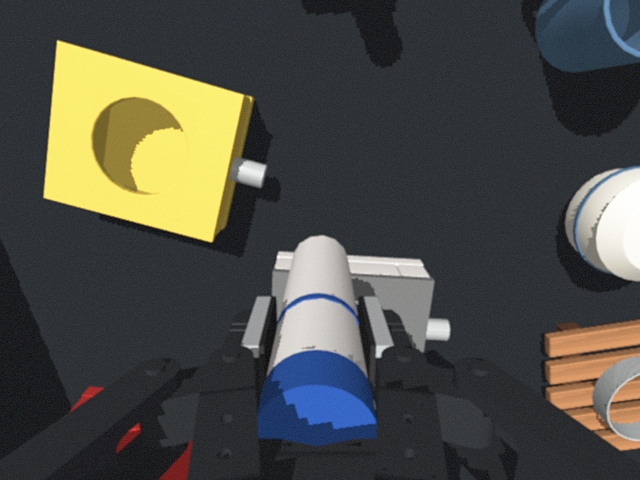

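The tube is held upright in the gripper, with its foot at about (320,240), but it hides the port. I'll move past the port so the wrist camera sees it.

Request:
{"fn": "send_rows", "kwargs": {"travel": [[0, -1, 0], [0, -1, 0], [0, -1, 0], [0, -1, 0], [0, -1, 0]], "twist": [0, 0, 0, 0, 0]}}

```text
clock: 6.45
tool_pos: [0.4978, -0.1716, 0.2728]
orientation: [0.764, 0.645, 0.0, -0.0]
contact_force: [1.1, 0.1, -2.2]
grip_width: 0.361
gripper_force: 57.5
```

Request:
{"fn": "send_rows", "kwargs": {"travel": [[0, -1, 0], [0, -1, 0], [0, 0, 0], [0, 0, 0], [0, 0, 0]], "twist": [0, 0, 0, 0, 0]}}

```text
clock: 6.87
tool_pos: [0.4978, -0.2305, 0.2727]
orientation: [0.765, 0.645, 0.0, -0.001]
contact_force: [-0.2, 0.6, -2.3]
grip_width: 0.361
gripper_force: 57.6
```

Run:
```python
from h import *
o=r.get_obs();print(o["tool_pos"],R.from_quat(o["orientation"]).as_matrix().round(4),o["contact_force"])
p=r.get_image("wrist");save(p,"w3.png");print(p["xyz"],p["rotation"]);np.save("w3.npy",p,allow_pickle=True)
print(proj(p,(.49,-.164,.065)))
```

```text
[ 0.49782566 -0.23045556  0.27267848] [[ 1.690e-01  9.856e-01 -9.000e-04]
 [ 9.856e-01 -1.690e-01  1.400e-03]
 [ 1.200e-03 -1.100e-03 -1.000e+00]] [-0.21069938  0.58206712 -2.28797676]
[ 0.51138321 -0.15677762  0.41525169] [-0.14610537  0.01292793 -0.08406395  0.98560608]
[293.11083049 128.96912853]
```

View pics/w3.png

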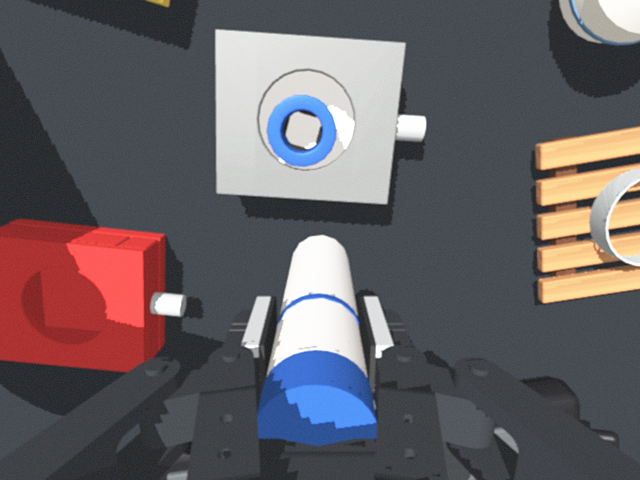

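The picture shows the port ring at about (302,130), seen almost straight down, and the tube foot edge at about (320,236). I'll fit both in this one picture.

```bash
cat > fit.py <<'E'
from h import *
from scipy.optimize import least_squares
p=np.load("w3.npy",allow_pickle=True).item();im=p["pixels"]
hsv=cv2.cvtColor(im,cv2.COLOR_RGB2HSV)
m=((hsv[...,0]>100)&(hsv[...,0]<125)&(hsv[...,1]>150)&(hsv[...,2]>120)).astype(np.uint8);m[175:]=0
cs,h=cv2.findContours(m,cv2.RETR_CCOMP,cv2.CHAIN_APPROX_NONE)
for c in sorted(cs,key=len)[-2:]:
    w=np.array([at_z(p,*q[0],.065)[:2] for q in c])
    f=least_squares(lambda a:np.hypot(*(w-a[:2]).T)-a[2],[.49,-.164,.02],loss="soft_l1",f_scale=.001)
    print("ring",len(c),f.x.round(4),cv2.fitEllipse(c)[0])
# tube silhouette: bright, low saturation, rows 225-285
t=((hsv[...,2]>110)&(hsv[...,1]<80)).astype(np.uint8);t[:225]=0;t[285:]=0;t[:,:275]=0;t[:,370:]=0
c=max(cv2.findContours(t,cv2.RETR_EXTERNAL,cv2.CHAIN_APPROX_NONE)[0],key=len)[:,0]
c=c[c[:,1]<282];print("top",c[:,1].min(),c[c[:,1]==c[:,1].min(),0].mean())
for row in(245,260,275):
    k=c[c[:,1]==row,0];print(row,k.min(),k.max())
a=np.linspace(0,2*np.pi,90)
def hull(x,y,z,tx,ty):
    P=[proj(p,(x+rr*np.cos(q)+tx*hh,y+rr*np.sin(q)+ty*hh,z+hh)) for rr,hh in((.0135,0),(.016,.006),(.016,.08)) for q in a]
    return cv2.convexHull(np.float32(P))
tool=np.array(r.get_obs()["tool_pos"])
def res(v,z):return [cv2.pointPolygonTest(hull(v[0],v[1],z,v[2],v[3]),(float(q[0]),float(q[1])),True) for q in c]+[v[2]*100,v[3]*100]
for z in(.186,.189):
    f=least_squares(lambda v:res(v,z),[tool[0],tool[1],0,0],diff_step=1e-3,x_scale=[.01,.01,.02,.02])
    print("tube",z,f.x.round(4),f.x[:2]-tool[:2],f.cost,len(c))
b=(hsv[...,0]>95)&(hsv[...,0]<130)&(hsv[...,1]>110);print("line rows at col 320",np.where(b[270:340,320])[0]+270)
for z in(.186,.189):print("pred line",proj(p,(f.x[0],f.x[1]+.016,z+.085)))
E
python3 fit.py
```

```text
ring 119 [ 0.4969 -0.1661  0.0167] (301.8688049316406, 129.81004333496094)
ring 210 [ 0.4964 -0.1679  0.0267] (301.73779296875, 131.92800903320312)
top 234 321.5
245 297 342
260 291 348
275 288 350
tube 0.186 [ 0.499  -0.2362 -0.0073  0.0089] [ 0.00115312 -0.00604933] 8.441806397512039 120
tube 0.189 [ 0.4989 -0.2354  0.      0.    ] [ 0.00110183 -0.00520824] 9.150444058329498 120
line rows at col 320 [294 295 296 297]
pred line [312.9074768  290.74563125]
pred line [312.8256121  294.02304083]
```

Request:
{"fn": "send_rows", "kwargs": {"travel": [[-0.08, 0.8, 0], [0, 0.8, 0], [0, 0.7, 0], [0, 0, -0.8], [0, 0, -0.8]], "twist": [0, 0, 0, 0, 0]}}

```text
clock: 7.33
tool_pos: [0.4966, -0.1604, 0.2271]
orientation: [0.763, 0.646, 0.001, 0.003]
contact_force: [1.0, -0.5, -2.4]
grip_width: 0.358
gripper_force: 57.6
```

Request:
{"fn": "send_rows", "kwargs": {"travel": [[0, 0, -0.8], [0, 0, -0.8], [0, 0, -0.5], [0, 0, 0], [0, 0, 0]], "twist": [0, 0, 0, 0, 0]}}

```text
clock: 7.75
tool_pos: [0.4949, -0.1612, 0.1618]
orientation: [0.764, 0.645, -0.0, -0.001]
contact_force: [-0.2, -0.6, -0.5]
grip_width: 0.361
gripper_force: 57.6
```

Run:
```python
from h import *
o=r.get_obs();print(o["tool_pos"],R.from_quat(o["orientation"]).as_matrix()[:,2],o["contact_force"])
p=r.get_image("wrist");np.save("w4.npy",p,allow_pickle=True)
q=r.get_image("top");s=r.get_image("scene")
f=lambda x,n:cv2.resize(np.ascontiguousarray(x[:,:,::-1]),n,interpolation=cv2.INTER_CUBIC)
u,v=proj(s,(.497,-.166,.08)).astype(int)
cv2.imwrite("pics/w4.png",np.hstack([f(p["pixels"][170:410,220:420],(400,480)),f(s["pixels"][v-60:v+60,u-50:u+50],(400,480))]))
np.save("s4.npy",s,allow_pickle=True);print(u,v)
```

```text
[ 0.49485297 -0.16115721  0.16177901] [-0.00162453  0.00108485 -0.99999809] [-0.17177017 -0.60967384 -0.49336544]
272 197
```

View pics/w4.png

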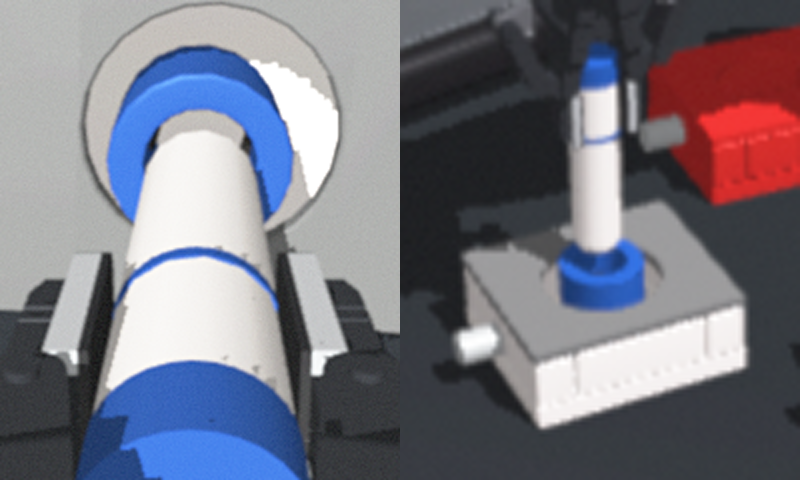

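The crop shows the tube foot hovering over the hole, almost centred: ring at crop columns 107–294, foot centre near 202. I'll fit numerically, then lower.

```bash
cat > fit4.py <<'E'
from h import *
from scipy.optimize import least_squares
p=np.load("w4.npy",allow_pickle=True).item();im=p["pixels"]
hsv=cv2.cvtColor(im,cv2.COLOR_RGB2HSV)
tool=np.array(r.get_obs()["tool_pos"]);zf=tool[2]-.0847
m=((hsv[...,0]>100)&(hsv[...,0]<125)&(hsv[...,1]>120)&(hsv[...,2]>185)).astype(np.uint8);m[285:]=0;m[:,:260]=0;m[:,380:]=0
m=cv2.morphologyEx(m,cv2.MORPH_OPEN,np.ones((3,3),np.uint8))
c=max(cv2.findContours(m,cv2.RETR_EXTERNAL,cv2.CHAIN_APPROX_NONE)[0],key=len)[:,0]
w=np.array([at_z(p,*q,.065)[:2] for q in c]);g=np.array([.496,-.1665]);d=np.hypot(*(w-g).T);a=np.arctan2(*(w-g).T[::-1])
for lo,hi,r0 in((.0245,.034,.029),(.0145,.0205,.0173)):
    s=(d>lo)&(d<hi)&(c[:,1]<262)
    f=least_squares(lambda v:np.hypot(*(w[s]-v[:2]).T)-r0+v[2],[*g,0],loss="soft_l1",f_scale=.0005)
    print("rim",r0,s.sum(),f.x.round(4),np.abs(f.fun).mean().round(5))
t=((hsv[...,2]>195)&(hsv[...,1]<60)).astype(np.uint8);t[:236]=0;t[290:]=0;t[:,:283]=0;t[:,358:]=0
c=max(cv2.findContours(t,cv2.RETR_EXTERNAL,cv2.CHAIN_APPROX_NONE)[0],key=len)[:,0];c=c[(c[:,1]<283)]
for row in(236,240,250,265,280):
    k=c[c[:,1]==row,0]
    if len(k):print(row,k.min(),k.max(),end="; ")
al=np.linspace(0,2*np.pi,90)
def hull(x,y,tx,ty):return cv2.convexHull(np.float32([proj(p,(x+rr*np.cos(q)+tx*hh,y+rr*np.sin(q)+ty*hh,zf+hh)) for rr,hh in((.0135,0),(.016,.006),(.016,.08)) for q in al]))
f=least_squares(lambda v:[cv2.pointPolygonTest(hull(*v),(float(q[0]),float(q[1])),True) for q in c]+[v[2]*300,v[3]*300],[tool[0],tool[1]-.005,0,0],diff_step=1e-3,x_scale=[.01,.01,.02,.02],loss="soft_l1")
print("tube",f.x.round(4),(f.x[:2]-tool[:2]).round(4),f.cost,len(c),zf)
E
python3 fit4.py
```

```text
rim 0.029 171 [ 0.4962 -0.1652  0.0012] 0.00095
rim 0.0173 100 [ 0.4961 -0.1667 -0.0006] 0.00027
236 308 340; 240 301 338; 250 296 342; 265 291 343; 280 287 345; tube [ 0.4957 -0.166  -0.0007 -0.0046] [-0.0007 -0.0033] 205.15974798210218 135 0.079646843190884
```

Tube and hole agree to within about 0.5 mm, so I'll lower gently.

Request:
{"fn": "send_rows", "kwargs": {"travel": [[0, 0, -0.15], [0, 0, -0.15], [0, 0, -0.15], [0, 0, -0.15], [0, 0, 0]], "twist": [0, 0, 0, 0, 0]}}

```text
clock: 8.32
tool_pos: [0.4944, -0.1623, 0.1429]
orientation: [0.765, 0.644, -0.0, -0.001]
contact_force: [-0.8, 0.2, -2.3]
grip_width: 0.358
gripper_force: 57.6
```

Request:
{"fn": "send_rows", "kwargs": {"travel": [[0, 0, -0.12], [0, 0, -0.12], [0, 0, -0.12], [0, 0, -0.12], [0, 0, 0]], "twist": [0, 0, 0, 0, 0]}}

```text
clock: 8.73
tool_pos: [0.4946, -0.1624, 0.1288]
orientation: [0.765, 0.644, -0.0, -0.001]
contact_force: [-0.0, -1.3, -1.1]
grip_width: 0.359
gripper_force: 57.6
```

The tube is in the hole. Next is the seal, at about TCP 0.121.

Request:
{"fn": "send_rows", "kwargs": {"travel": [[0, 0, -0.12], [0, 0, -0.12], [0, 0, -0.12], [0, 0, -0.12], [0, 0, 0]], "twist": [0, 0, 0, 0, 0]}}

```text
clock: 9.15
tool_pos: [0.4959, -0.1628, 0.1186]
orientation: [0.765, 0.644, 0.0, -0.0]
contact_force: [-3.6, 3.2, 11.9]
grip_width: 0.362
gripper_force: 58.2
```

Request:
{"fn": "send_rows", "kwargs": {"travel": [[0, 0, -0.1], [0, 0, -0.1], [0, 0, -0.1], [0, 0, 0], [0, 0, 0]], "twist": [0, 0, 0, 0, 0]}}

```text
clock: 9.57
tool_pos: [0.496, -0.1628, 0.109]
orientation: [0.765, 0.644, 0.0, 0.0]
contact_force: [-2.5, 2.4, 7.6]
grip_width: 0.363
gripper_force: 58.2
```

Request:
{"fn": "send_rows", "kwargs": {"travel": [[0, 0, -0.08], [0, 0, -0.08], [0, 0, -0.05], [0, 0, 0], [0, 0, 0]], "twist": [0, 0, 0, 0, 0]}}

```text
clock: 9.98
tool_pos: [0.4962, -0.1629, 0.1034]
orientation: [0.765, 0.644, 0.0, 0.0]
contact_force: [-2.9, 3.9, 12.3]
grip_width: 0.36
gripper_force: 58.6
```

Request:
{"fn": "send_rows", "kwargs": {"travel": [[0, 0, -0.05], [0, 0, -0.05], [0, 0, 0], [0, 0, 0]], "twist": [0, 0, 0, 0]}}

```text
clock: 10.32
tool_pos: [0.4962, -0.1629, 0.1007]
orientation: [0.765, 0.644, 0.0, 0.0]
contact_force: [-4.8, 3.9, 13.9]
grip_width: 0.355
gripper_force: 58.8
```

Request:
{"fn": "send_rows", "kwargs": {"travel": [[0, 0, -0.05], [0, 0, -0.03], [0, 0, 0], [0, 0, 0]], "twist": [0, 0, 0, 0]}}

```text
clock: 10.65
tool_pos: [0.4965, -0.163, 0.0995]
orientation: [0.765, 0.644, 0.0, 0.0]
contact_force: [-6.1, 3.7, 20.2]
grip_width: 0.362
gripper_force: 59.1
```

Request:
{"fn": "send_rows", "kwargs": {"travel": [[0, 0, -0.04], [0, 0, -0.03], [0, 0, 0], [0, 0, 0]], "twist": [0, 0, 0, 0]}}

```text
clock: 10.98
tool_pos: [0.4972, -0.1631, 0.0992]
orientation: [0.765, 0.644, 0.0, 0.001]
contact_force: [-8.4, 6.0, 27.9]
grip_width: 0.359
gripper_force: 59.7
```

The tube is stiff at TCP z 0.099, exactly the expected bottom height. I'll release and verify.

Request:
{"fn": "send_rows", "kwargs": {"travel": [[0, 0, 0], [0, 0, 0], [0, 0, 0], [0, 0, 0], [0, 0, 0]], "twist": [0, 0, 0, 0, 0], "fingers": 85}}

```text
clock: 11.4
tool_pos: [0.4949, -0.1626, 0.0921]
orientation: [0.765, 0.644, -0.0, -0.0]
contact_force: [-1.0, -0.4, 0.7]
grip_width: 0.993
gripper_force: 0.0
```

Request:
{"fn": "send_rows", "kwargs": {"travel": [[0, 0, 0.4], [0, 0, 0.8], [0, 0, 0.9], [0, 0, 0.9], [0, 0, 0.9]], "twist": [0, 0, 0, 0, 0]}}

```text
clock: 11.82
tool_pos: [0.495, -0.1626, 0.2115]
orientation: [0.765, 0.644, -0.0, -0.0]
contact_force: [0.7, -0.9, 0.6]
grip_width: 0.995
gripper_force: 0.0
```

Request:
{"fn": "send_rows", "kwargs": {"travel": [[0, -0.8, 0.3], [0, -0.8, 0], [0, -0.8, 0], [0, 0, 0], [0, 0, 0]], "twist": [0, 0, 0, 0, 0]}}

```text
clock: 12.23
tool_pos: [0.495, -0.2355, 0.2192]
orientation: [0.766, 0.643, 0.0, -0.0]
contact_force: [0.1, 1.0, -0.8]
grip_width: 0.991
gripper_force: 0.0
```

Run:
```python
from h import *
o=r.get_obs();print(o["tool_pos"],o["contact_force"])
p=r.get_image("wrist");s=r.get_image("scene")
f=lambda x,n:cv2.resize(np.ascontiguousarray(x[:,:,::-1]),n,interpolation=cv2.INTER_CUBIC)
for n,q in(("w",p),("s",s)):
    print(n,[proj(q,(.496,-.166,z)).round(1) for z in(.065,.1,.155)])
u,v=proj(s,(.496,-.166,.1)).astype(int);print(u,v)
# height along tube in scene: edge of blue line / cap bottom on near side
hsv=cv2.cvtColor(s["pixels"],cv2.COLOR_RGB2HSV);c=proj(s,(.496,-.166,.1))[0]
col=int(round(c));b=(hsv[:,col,0]>95)&(hsv[:,col,0]<130)&(hsv[:,col,1]>90);print(col,np.where(b)[0])
dirn=np.array([s["xyz"][0]-.496,s["xyz"][1]+.166]);dirn/=np.hypot(*dirn);X=np.array([.496,-.166])+.016*dirn
for dz in(0,.002,.005):print(dz,"line",proj(s,(*X,.1+dz)).round(1),"capbot",proj(s,(*X,.139+dz)).round(1))
cv2.imwrite("pics/fin.png",np.hstack([f(p["pixels"],(480,360)),f(s["pixels"][v-60:v+60,u-50:u+50],(300,360))]))
```

```text
[ 0.49503603 -0.23545212  0.21919691] [ 0.05174093  1.03092753 -0.79756173]
w [array([299.8, 124.6]), array([297.6, 125.9]), array([292.5, 128.8])]
s [array([272.8, 202. ]), array([272.3, 191.1]), array([271.5, 173.2])]
272 191
272 [168 169 170 171 172 173 174 175 176 177 178 179 180 193 206 207 208 209
 210 211 212 213 214 290 291 292 293 294 295 309 310 311 312]
0 line [272.5 194.5] capbot [271.9 181.8]
0.002 line [272.5 193.8] capbot [271.9 181.2]
0.005 line [272.4 192.9] capbot [271.8 180.2]
```

View pics/fin.png

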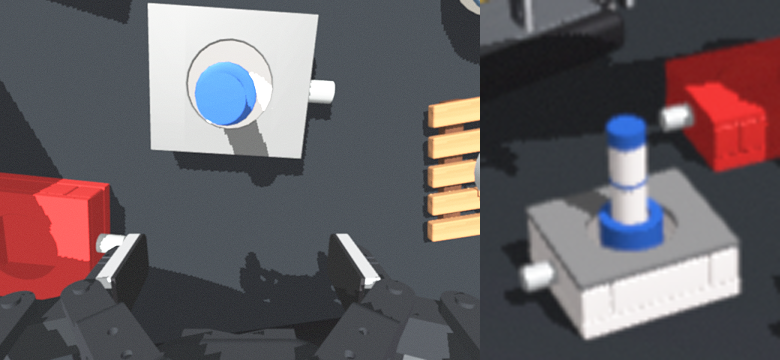

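The tube stands upright in the port and released, with the line at scene row 193–194 against 194.5 predicted. One pixel is about 3 mm, too coarse to prove it is home, so I'll press the top gently with shut fingers. Top height should be 0.155.

Request:
{"fn": "send_rows", "kwargs": {"travel": [[0, 0.6, 0], [0.05, 0.6, 0], [0, 0.6, 0], [0, 0.5, 0], [0, 0, 0]], "twist": [0, 0, 0, 0, 0], "fingers": 0, "newtons": 40}}

```text
clock: 12.75
tool_pos: [0.4964, -0.1622, 0.2185]
orientation: [0.764, 0.646, 0.0, -0.001]
contact_force: [-0.2, 0.1, -0.8]
grip_width: 0.297
gripper_force: 0.0
```

Request:
{"fn": "send_rows", "kwargs": {"travel": [[0, 0, -0.5], [0, 0, -0.5], [0, 0, -0.5], [0, 0, -0.4], [0, 0, 0]], "twist": [0, 0, 0, 0, 0]}}

```text
clock: 13.17
tool_pos: [0.4949, -0.1645, 0.1586]
orientation: [0.765, 0.644, -0.001, -0.003]
contact_force: [-0.6, 0.5, -0.3]
grip_width: 0.001
gripper_force: 0.0
```

Request:
{"fn": "send_rows", "kwargs": {"travel": [[0, 0, -0.07], [0, 0, -0.07], [0, 0, 0], [0, 0, 0]], "twist": [0, 0, 0, 0]}}

```text
clock: 13.5
tool_pos: [0.4971, -0.166, 0.1584]
orientation: [0.765, 0.644, 0.0, 0.001]
contact_force: [-0.4, 0.1, -0.6]
grip_width: 0.003
gripper_force: 0.0
```

Request:
{"fn": "send_rows", "kwargs": {"travel": [[0, 0, -0.07], [0, 0, -0.07], [0, 0, 0], [0, 0, 0]], "twist": [0, 0, 0, 0]}}

```text
clock: 13.83
tool_pos: [0.4977, -0.1662, 0.1551]
orientation: [0.765, 0.644, 0.001, 0.001]
contact_force: [-0.2, 0.1, 5.0]
grip_width: -0.004
gripper_force: 2.8
```

Contact came at 0.155, so the tube is home. I'll press a little more to be sure.

Request:
{"fn": "send_rows", "kwargs": {"travel": [[0, 0, -0.07], [0, 0, -0.07], [0, 0, 0], [0, 0, 0]], "twist": [0, 0, 0, 0]}}

```text
clock: 14.17
tool_pos: [0.499, -0.1668, 0.155]
orientation: [0.765, 0.644, 0.001, 0.003]
contact_force: [-4.9, 2.2, 19.2]
grip_width: -0.001
gripper_force: 9.9
```

It's stiff at 0.155. I'll retreat and hand in.

Request:
{"fn": "send_rows", "kwargs": {"travel": [[0, 0, 0.3], [0, 0, 0.7], [0, 0, 0.9], [0, 0, 0.5], [0, 0, 0]], "twist": [0, 0, 0, 0, 0]}}

```text
clock: 14.58
tool_pos: [0.4986, -0.1667, 0.2254]
orientation: [0.765, 0.644, 0.001, 0.004]
contact_force: [0.4, -0.9, -0.5]
grip_width: 0.002
gripper_force: 0.0
```

Run:
```python
from h import *
o=r.get_obs();print(o["tool_pos"],o["contact_force"]);print(r.close_job())
```

```text
[ 0.49863258 -0.16674194  0.22539557] [ 0.40603095 -0.86220023 -0.45464323]
the job is handed in; nothing more can be done
None
```

The fresh tube is fully home in the white base's blue port and released (top measured at 0.155 m, as it should be when home), the arm touches nothing, and the job is handed in at about 14.6 s; no verdict came back.

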